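# Put the inspection torch back on its charging cradle

## Robot

A 6-joint arm with a two-finger parallel gripper is mounted at the origin on the work surface. World frame = base frame: x ahead of the robot, y to its left, z up, the work surface at z = 0. Lengths are in m, angles in rad, forces in N, time in s.
With the tool pointing down it reaches from about 0.4 to 0.825 m from the base axis. Payload 7 kg.
Tool frame: the origin (TCP) lies at the very end of the fingers, on their centre line; the grasp point (between the pads) lies 19 mm behind it; z points along the fingers, y is the direction in which the jaws open and shut (so a half turn about z gives the same grasp; the last joint's range is limited). The gripper opens to 85 mm and grips with 20 to 120 N. Pads are 22 mm wide; open, the fingers measure 114 mm over their backs; the gripper's body (76 mm by 85 mm) begins 54 mm behind the grasp point. The pads swing forward as they close: fully open they stand 13 mm farther back than shut.
Start: joints at [-0.89, 0.359, 0.012, 0, -1.224, -0.288], TCP at [0.258, -0.624, 0.231] pointing down, gripper open.
Joint ranges: [-3.07, 3.07], [-1.43, 2.12], [-1.02, 1.25], [-3.03, 1.67], [-3.05, -0], [-3.03, 3.03]. Speed limits (rad/s): [2.39, 2.39, 3.01, 3.14, 3.14, 3.14].

## Interface

Orientations are given as [roll, pitch, yaw] about the fixed x, y, z axes, in that order (R = Rz(yaw) Ry(pitch) Rx(roll)).
In Python, from bench import ctrl, cams gives the robot as it stands.
- The arm moves only by the tool jog_arm, never from a script. Its argument "increments" is text: rows parted by semicolons, each of 7 numbers parted by spaces: the shift along the world's x, y, z in mm, then the turn, a rotation vector about the world's x, y, z in rad, then the opening, from 0 (shut) to 1 (fully open). In form: dx dy dz ax ay az claw; .... A call has 1 to 20 rows; each row shifts and turns the commanded pose from where the row before left it; what a row does not reach is not made up. A row lasts 1/10 s, in which the tool goes at most 50 mm and 8.59 degrees, less where a joint would pass 70% of its speed; a pose out of reach is approached as far as the arm can. A call with a gripper value outside its range is refused whole. The fingers move at their own pace and stop on an object; "grip_force" is the grip in N (left out, the last holds). Time passes only in rows, so rows that do not move let the fingers close. It gives the time, the measured TCP pose, the force and the opening at its end, in the units of the state.
- ctrl.state(): the state, without advancing time (a new reading comes with each control period).
- cams.read_camera(name): name is "scene" or "top"; returns a dict with "frame" (420x560x3 uint8, red, green, blue), "fx", "fy", "cx", "cy" (pixels), "pose" (4x4, takes a point from camera to world coordinates). Camera axes: x right, y down, z forward; pixel columns grow to the right and rows downward; lengths in m; the calibration is good to about 2 mm. A picture is of the moment at which its call begins. There is no depth.
- ctrl.hand_in(): hands the job in, once; it reports no verdict.
The state is a dict: "clock": time; "qpos": joint angles; "qvel": joint speeds; "joint_torque": joint torques, N m; "tool_pos": TCP position; "tool_rot": TCP orientation; "wrist_force": force on the tool from outside, world axes, zero at the start; "ft_torque": the same for the moment, N m; "grip_width": opening from 0.0 (shut) to 1.0 (fully open).
Only numpy, scipy, OpenCV 4.12 (cv2) and the standard library are available. Lean on these libraries where they do the work, as an engineer would, in place of code of your own. Each camera call takes 0.05 s, during which the arm holds its last target. There are 200 camera calls.

## Task

Put the inspection torch back on its charger: press it down, without dropping it, fully home into both spring clips of the cradle, with the lamp end on the contact side so that the torch's two brass rings lie over the cradle's two brass contacts. Leave the other things where they are and keep off the old newspaper.

Things in the scene. Friction and masses are not known exactly. Their poses are not given: they have to be found in the camera images.
- torch_mid (a point): The torch, dark grey metal, 200 mm long, about 220 g, lying level. This point: middle of its length, on its centre line, 18 mm above the table at the start; +x runs along it towards the lamp, +z up at the start. Round barrel 25 mm in diameter from x -70 to +65 mm. It balances near this point, so grasp the barrel here; it carries two brass charging rings, 8 mm wide, at x 28 and 52.
- torch_lens (a point): Centre of the torch's lamp glass, 100 mm along +x from torch_mid. The lamp head (x 70 to 94 mm from torch_mid, then a round bezel to 100) and a short anti-roll collar at the other end (x -86 to -74, then a round tail cap 27 mm in diameter to -100) are six-sided, 36 mm across flats.
- cradle_seat (a point): Where torch_mid must come to rest: 60 mm above the table, over the middle of the fixed cradle, midway between its two clips. +x runs along the cradle to the contact side, where the lamp end belongs; +y across; +z up. Between the pillars it is free down to the base, 48 mm below this point; the contact pillar spans x 21 to 59 mm, the other x -49 to -31, both 21 mm wide.
- cradle: The black charging cradle, fixed; origin under its centre, on the table, below cradle_seat. Base 184 x 74 x 12 mm; two pillars, each with a clip of bent spring steel; the longer pillar also carries two brass contacts, at x 28 and 52 mm on top.
- clip_front (a point): Centre of the clip on the contact side, 40 mm along +x from cradle_seat, on the seated torch's axis. Strip 12 mm wide, one spring finger on each side (+y, -y), over a saddle 12.5 mm below the axis. The fingers neck in to a gap of 20 mm at 9 mm above the axis and flare to lips 28 mm apart (33 mm over all) at 17 mm above.
- clip_rear (a point): Centre of the other, equal clip, 40 mm along -x from cradle_seat. Laid on the lips of both clips the barrel stands 14 to 17 mm above its seat and its weight does not push it in; pressed with about 12 to 18 N in all it spreads the fingers, snaps down on the saddles and then stays in by itself.
- newspaper: stack of old newspapers on a dark copy board with black-and-white scale bars, fixed, at the far side of the work area; board 460 (x) x 660 (y) x 6 mm, papers 380 x 550 mm, their top 18 mm above the table; origin on the table at the middle of the board's edge nearest the robot, +x away from the robot
- loupe: black stand loupe, 46 mm diameter, 42 mm tall, origin under its centre
- weight: steel paper weight with a small knob, 42 mm diameter, 48 mm tall, origin under its centre
- tape: roll of paper tape lying flat, 86 mm diameter, 22 mm high, origin under its centre
- brush: dusting brush lying along its x axis, 200 mm long, origin under its centre
- mouse: black computer mouse on a mouse mat, 104 x 60 x 35 mm, origin under its centre
- phone: white-edged phone lying flat, 150 x 72 x 9 mm, origin under its centre
Things that resemble listed ones, but are neither listed nor needed, are in the scene too. Leave any brown or purple look-alike of the part that bears torch_mid alone.

How it is judged:
At the end, for the whole second after the job is handed in: The torch lies fully home in both clips, lamp end on the contact side (cradle +x): its middle is within 3 mm in height, 4 mm sideways and 8 mm lengthwise of cradle_seat, its axis within 0.06 rad of the cradle's; it is released and at rest (z of torch_mid in the frame of cradle_seat between -0.003 and 0.003 m and y of torch_mid in the frame of cradle_seat between -0.004 and 0.004 m and x of torch_mid in the frame of cradle_seat between -0.008 and 0.008 m and x of torch_lens in the frame of cradle_seat above 0.08 m and angle between the x axis of torch_mid and the x axis of cradle_seat, either way round below 0.06 rad and linear speed of torch below 0.02 m/s); the robot touches nothing.
It fails at once if the torch is dropped or slammed into the clips (faster than 0.55 m/s within 30 mm of its seat) (distance between torch_mid and cradle_seat below 0.03 m and linear speed of torch above 0.55 m/s).
It fails at once if another thing on the table is moved by more than 30 mm (distance of any of loupe, weight, tape, brush, mouse, phone from where it was at the start of the episode above 0.03 m).
It fails at once if the old newspaper is touched (more than 1 N) (contact force between newspaper and anything else above 1 N).
It also fails if it takes over 45 s, if anything falls off the work surface, if the arm or the gripper's body presses on something with over 40 N, if the wrist force passes 120 N, or if a joint passes its speed limit or range.

## Working session

There is one attempt and no reset: what is moved stays moved. The work goes in short steps, Python scripts to look and compute and a tool call to move; the robot and the scene stay as the last step left them, time stands still between calls to the robot, and variables do not carry over. Pictures are saved under pics/ and viewed, about 8 in all and at most 12, crops included, and the job is handed in when it is done.

Besides the shell and the picture viewer there is one more tool, called after "Request:" by a JSON object that holds its "api" and its "payload". jog_arm: Moves the arm, as the interface text tells. Its arguments: {"type":"object","properties":{"increments":{"type":"string"},"grip_force":{"type":"number"}},"required":["increments"]}

```bash
mkdir -p pics
python3 - <<'E'
from bench import ctrl,cams
import cv2,numpy as np
for n in("scene","top"):
    d=cams.read_camera(n);cv2.imwrite(f"pics/{n}0.png",cv2.resize(d["frame"][:,:,::-1],(800,600),interpolation=cv2.INTER_CUBIC))
    print(n,d["fx"],d["fy"],d["cx"],d["cy"],np.round(d["pose"],4).tolist())
s=ctrl.state();print(s)
E
```

```text
scene 538.9953876218816 538.9953876218816 273.91355853395305 214.81388828213892 [[-0.839, 0.3938, -0.3754, 1.0227], [0.5441, 0.5996, -0.5869, 0.8519], [-0.006, -0.6967, -0.7173, 1.0884], [0.0, 0.0, 0.0, 1.0]]
top 467.9392198725317 467.9392198725317 274.4486077531328 210.75419463203718 [[-0.0059, -0.9975, 0.07, 0.3999], [-0.9997, 0.0044, -0.0222, 0.0204], [0.0218, -0.0701, -0.9973, 1.4094], [0.0, 0.0, 0.0, 1.0]]
{'clock': 0.1, 'qpos': array([-8.89923935e-01,  3.59341555e-01,  1.11514472e-02, -2.99234382e-04,
       -1.22411563e+00, -2.88112763e-01]), 'qvel': array([ 0.00142944, -0.00152272,  0.00221188,  0.00190341,  0.00111847,
        0.00118018]), 'joint_torque': array([-2.21485745e-03, -5.84763658e+01,  2.94106776e+01,  6.95453122e+00,
       -3.15961799e-03,  1.84792657e-05]), 'tool_pos': array([ 0.25816178, -0.62321015,  0.23044247]), 'tool_rot': array([ 3.14006552e+00, -1.59209853e-04, -2.74893479e+00]), 'wrist_force': array([-0.61220221, -0.26739456, -0.20822152]), 'ft_torque': array([ 0.0148834 , -0.06158633, -0.01506812]), 'grip_width': 1.0045546838015618}
```

View pics/top0.png

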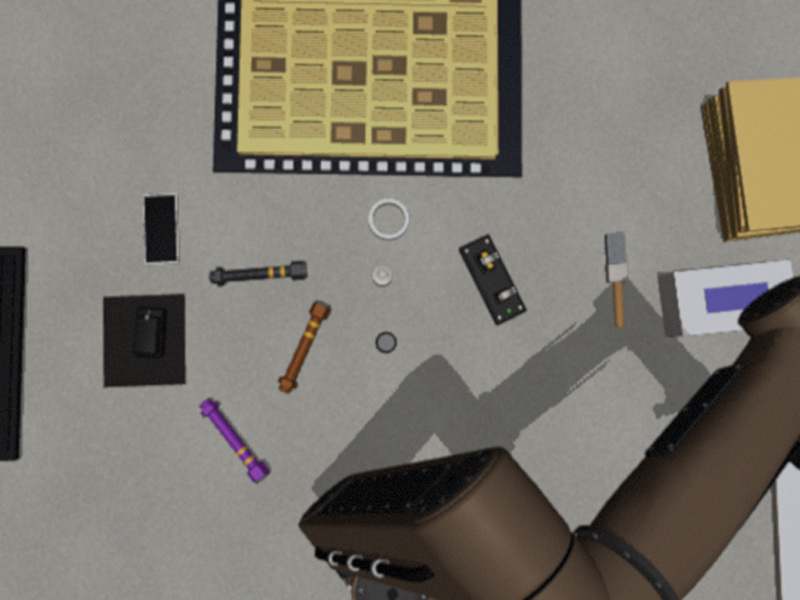

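View pics/scene0.png

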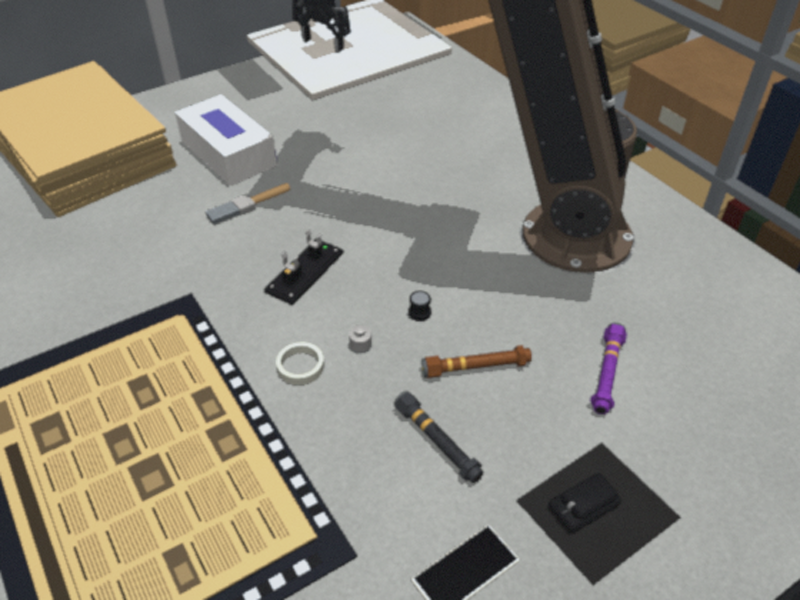

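The top view shows the grey torch with its tail at (211,276), lamp at (306,270) and rings at about (270,271) and (284,271). The cradle is centred at about (492,279), and its contact side is up, at about (488,260).

```bash
cat > h.py <<'E'
from bench import ctrl,cams
import cv2,numpy as np
def w(d,u,v,z):
    "pixel (native) -> world at height z"
    P=d["pose"];r=P[:3,:3]@np.array([(u-d["cx"])/d["fx"],(v-d["cy"])/d["fy"],1]);o=P[:3,3]
    return o+r*(z-o[2])/r[2]
def px(d,p):
    P=d["pose"];c=P[:3,:3].T@(np.asarray(p)-P[:3,3]);return np.array([c[0]/c[2]*d["fx"]+d["cx"],c[1]/c[2]*d["fy"]+d["cy"]])
def blob(d,roi,thr):
    x0,y0,x1,y1=roi;m=(d["frame"][y0:y1,x0:x1].max(2)<thr).astype(np.uint8)
    n,l,st,c=cv2.connectedComponentsWithStats(m);k=1+np.argmax(st[1:,4]);v,u=np.nonzero(l==k)
    return np.c_[u+x0,v+y0].astype(float)
def crop(d,roi,f,name):
    x0,y0,x1,y1=roi;cv2.imwrite("pics/"+name,cv2.resize(d["frame"][y0:y1,x0:x1,::-1],None,fx=f,fy=f,interpolation=cv2.INTER_CUBIC))
E
python3 - <<'E'
from h import *
d=cams.read_camera("top")
for nm,roi,z,t in(("torch",(140,170,222,212),.018,85),("cradle",(310,155,375,235),.012,70)):
    b=blob(d,roi,t);W=np.array([w(d,u,v,z)[:2] for u,v in b])
    r=cv2.minAreaRect((W*1000).astype(np.float32));print(nm,len(b),r, cv2.boxPoints(r).round().tolist())
a=d["frame"][155:235,310:375];b=d["frame"][170:212,140:222]
A=cv2.resize(a,None,fx=7,fy=7,interpolation=cv2.INTER_CUBIC);B=cv2.resize(b,(330,169),interpolation=cv2.INTER_CUBIC)
c=np.zeros((560,790,3),np.uint8);c[:,:455]=A;c[:169,460:790]=B
s=cams.read_camera("scene")["frame"]
c[175:560,460:790]=cv2.resize(s[155:225,180:240],(330,385),interpolation=cv2.INTER_CUBIC)
cv2.imwrite("pics/c1.png",c[:,:,::-1])
E
```

```text
torch 352 ((551.96728515625, 308.79833984375), (118.5927734375, 35.86052322387695), 89.81181335449219) [[534.0, 250.0], [570.0, 249.0], [570.0, 368.0], [534.0, 368.0]]
cradle 1198 ((543.822021484375, -221.06588745117188), (180.6547088623047, 70.87662506103516), 25.814550399780273) [[447.0, -228.0], [478.0, -292.0], [641.0, -214.0], [610.0, -150.0]]
```

View pics/c1.png

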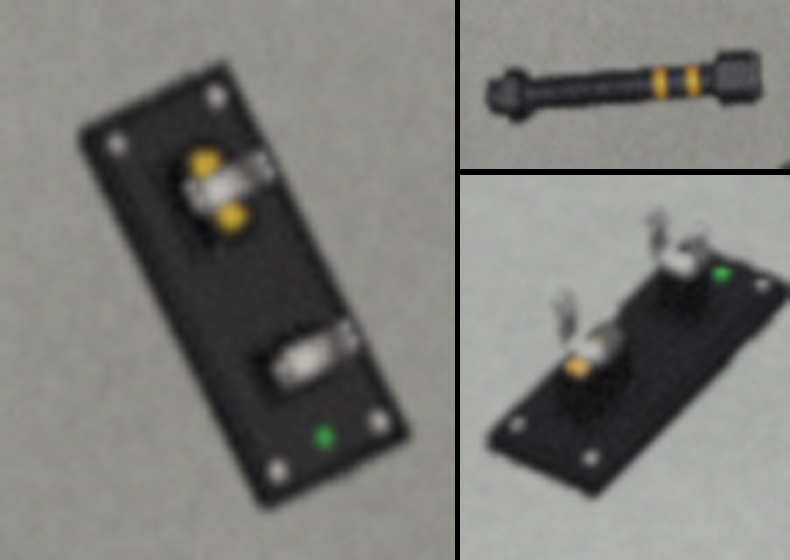

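The crop confirms the lamp and rings on the -y side of the torch and the cradle contacts on its +x side, opposite the green LED. I'll refine the torch pose and work out the first move.

Run:
```python
from h import *
d=cams.read_camera("top");x0,y0,x1,y1=140,170,222,212
f=d["frame"][y0:y1,x0:x1].astype(int);m=((f.max(2)<95)|(f.max(2)-f.min(2)>45)).astype(np.uint8)
n,l,st,c=cv2.connectedComponentsWithStats(m);v,u=np.nonzero(l==1+np.argmax(st[1:,4]))
W=np.array([w(d,a+x0,b+y0,.018)[:2] for a,b in zip(u,v)])*1000
r=cv2.minAreaRect(W.astype(np.float32));print(r)
L=cv2.fitLine(W.astype(np.float32),cv2.DIST_HUBER,0,.01,.01).ravel();t=(W-L[2:])@L[:2];e=L[2:]+L[:2]*(t.min()+t.max())/2
print("mid",e,"dir",L[:2],"len",np.ptp(t),"lamp yaw",np.arctan2(-abs(L[1]),-L[0]*np.sign(L[1])))
```

```text
((557.4732055664062, 268.5958251953125), (39.392520904541016, 200.155029296875), 4.7573113441467285)
mid [557.20611627 268.57719769] dir [ 0.07712846 -0.99702114] len 200.0776699403993 lamp yaw -1.4935912
```

Request:
{"api": "jog_arm", "payload": {"increments": "46 50 0 0 0 0 1; 46 50 0 0 0 0.1 1; 46 50 0 0 0 0.1 1; 46 50 0 0 0 0.1 1; 46 50 0 0 0 0.1 1; 30 50 0 0 0 0.1 1; 20 50 0 0 0 0.1 1; 10 50 0 0 0 0.1 1; 0 50 0 0 0 0.1 1; 0 50 0 0 0 0.1 1; 0 50 0 0 0 0.1 1; 0 50 0 0 0 0.1 1; 0 50 0 0 0 0.1 1; 0 50 0 0 0 0.04 1; 0 50 0 0 0 0 1; 0 50 -10 0 0 0 1; 0 50 -20 0 0 0 1; 0 50 -20 0 0 0 1; 4 33 -20 0 0 0 1; 0 0 0 0 0 0 1"}}

```text
clock: 2.25
tool_pos: [0.4848, 0.2264, 0.1615]
tool_rot: [3.138, -0.002, -1.506]
wrist_force: [-0.1, -0.2, -0.3]
grip_width: 1.002
```

Request:
{"api": "jog_arm", "payload": {"increments": "36 21 -20 0 0 0.012 1; 36 21 -20 0 0 0 1; 0 0 -30 0 0 0 1; 0 0 -15 0 0 0 1; 0 0 0 0 0 0 1; 0 0 0 0 0 0 1"}}

```text
clock: 2.85
tool_pos: [0.558, 0.2653, 0.0799]
tool_rot: [-3.141, -0.0, -1.497]
wrist_force: [0.1, 0.5, 0.7]
grip_width: 0.999
```

Run:
```python
from h import *
s=ctrl.state();print(s["tool_pos"],s["tool_rot"])
d=cams.read_camera("scene");e=cams.read_camera("top")
print(px(d,s["tool_pos"]),px(e,s["tool_pos"]))
a=cv2.resize(d["frame"][200:350,230:380],(400,400),interpolation=cv2.INTER_CUBIC);b=cv2.resize(e["frame"][130:250,120:240],(400,400),interpolation=cv2.INTER_CUBIC)
cv2.imwrite("pics/c2.png",np.hstack([a,b])[:,:,::-1])
```

```text
[0.55802281 0.26533413 0.07990842] [-3.14138478e+00 -3.30398731e-04 -1.49677844e+00]
[307.22899342 287.67391932] [177.86210218 188.47144618]
```

View pics/c2.png

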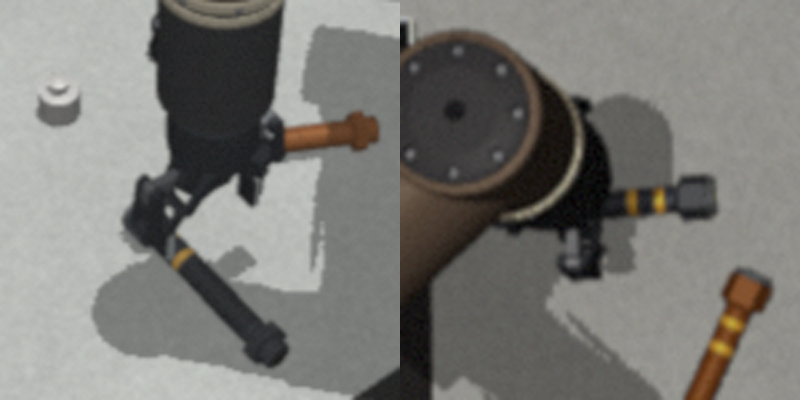

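The jaws straddle the torch barrel and the brown look-alike is well clear of them. I'll descend and grip.

Request:
{"api": "jog_arm", "payload": {"increments": "-1 3 -35 0 0 0.003 1; 0 0 -25 0 0 0 1; 0 0 -14 0 0 0 1; 0 0 0 0 0 0 1; 0 0 0 0 0 0 0; 0 0 0 0 0 0 0; 0 0 0 0 0 0 0; 0 0 0 0 0 0 0; 0 0 0 0 0 0 0; 0 0 0 0 0 0 0; 0 0 0 0 0 0 0", "grip_force": 80}}

```text
clock: 4.05
tool_pos: [0.5577, 0.2692, 0.0068]
tool_rot: [-3.139, 0.001, -1.493]
wrist_force: [-0.8, -0.4, 5.2]
grip_width: 0.263
```

Request:
{"api": "jog_arm", "payload": {"increments": "0 0 10 0 0 0 0; 0 0 30 0 0 0 0; 0 0 40 0 0 0 0; 0 0 40 0 0 0 0; 0 -20 20 0 0 0.1 0; 0 -35 0 0 0 0.13 0; 0 -35 0 0 0 0.13 0; 0 -35 0 0 0 0.13 0; 0 -35 0 0 0 0.13 0; 0 -35 0 0 0 0.13 0; 0 -35 0 0 0 0.13 0; 0 -35 0 0 0 0.13 0; 0 -35 0 0 0 0.13 0; 0 -35 0 0 0 0.13 0; -5 -35 0 0 0 0.13 0; -5 -35 0 0 0 0.13 0; -4 -35 0 0 0 0.13 0; 0 -35 0 0 0 0.13 0; 0 -15 0 0 0 0.13 0; 0 0 0 0 0 0.0 0"}}

```text
clock: 6.05
tool_pos: [0.5418, -0.2232, 0.1453]
tool_rot: [-3.141, 0.001, 0.427]
wrist_force: [-0.5, 0.8, -3.3]
grip_width: 0.263
```

Run:
```python
from h import *
s=ctrl.state();print(s)
d=cams.read_camera("scene");e=cams.read_camera("top")
print(px(d,s["tool_pos"]),px(e,s["tool_pos"]))
a=cv2.resize(d["frame"][70:220,150:300],(400,400),interpolation=cv2.INTER_CUBIC);b=cv2.resize(e["frame"][125:265,275:415],(400,400),interpolation=cv2.INTER_CUBIC)
cv2.imwrite("pics/c3.png",np.hstack([a,b])[:,:,::-1])
```

```text
{'clock': 6.05, 'qpos': array([-5.74422654e-02,  2.84206389e-01, -3.05034451e-01, -1.13759672e-04,
       -9.82547238e-01,  2.05493994e+00]), 'qvel': array([ 0.04123661, -0.01038607, -0.01437248, -0.00750193,  0.00518092,
       -0.18483141]), 'joint_torque': array([-1.12947442e+00, -5.01505852e+01,  2.73927194e+01,  6.73512697e+00,
       -1.53930738e-03,  2.23257355e+00]), 'tool_pos': array([ 0.54180092, -0.22323803,  0.1453121 ]), 'tool_rot': array([-3.14104733e+00,  8.33755135e-04,  4.26638403e-01]), 'wrist_force': array([-0.46566857,  0.79851511, -3.26239342]), 'ft_torque': array([0.06678056, 0.05682285, 0.01963251]), 'grip_width': 0.2634418278627478}
[210.23081086 150.70970749] [353.33555616 190.96782789]
```

View pics/c3.png

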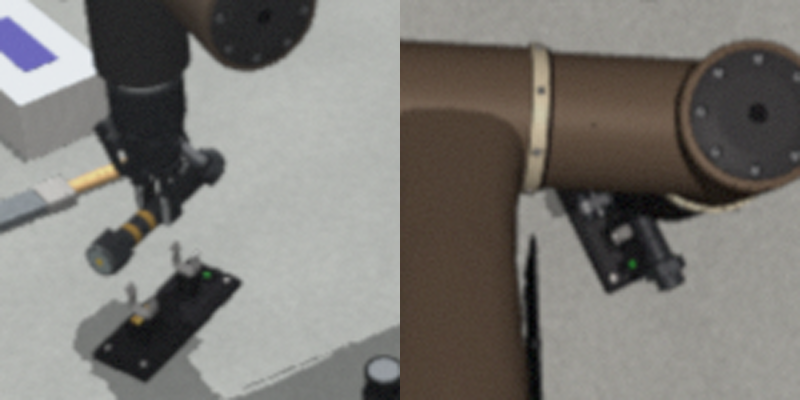

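Request:
{"api": "jog_arm", "payload": {"increments": "2 2 -20 0 0 0.024 0; 0 0 0 0 0 0 0; 0 0 0 0 0 0 0"}}

```text
clock: 6.45
tool_pos: [0.5445, -0.2186, 0.1254]
tool_rot: [-3.141, 0.001, 0.45]
wrist_force: [-0.3, 0.6, -2.8]
grip_width: 0.264
```

Run:
```python
from h import *
s=ctrl.state();p=s["tool_pos"];yaw=s["tool_rot"][2];print(p,s["tool_rot"])
d=cams.read_camera("scene")
b=blob(d,(180,155,245,218),75)
W=np.array([w(d,u,v,.012)[:2] for u,v in b])*1000;r=cv2.minAreaRect(W.astype(np.float32));print(len(b),r)
# contacts from the first top picture
import cv2
t=cams.read_camera("top");T=cv2.resize(cv2.imread("pics/top0.png"),(560,420),interpolation=cv2.INTER_AREA)[:,:,::-1]
def brass(f,roi,tag,cam,z):
    x0,y0,x1,y1=roi;q=f[y0:y1,x0:x1].astype(int);m=((q[:,:,0]-q[:,:,2]>45)).astype(np.uint8)
    n,l,st,c=cv2.connectedComponentsWithStats(m)
    for k in range(1,n):
        if st[k,4]>3: g=c[k]+[x0,y0];print(tag,g.round(1),st[k,4],(w(cam,*g,z)*1000).round(1))
brass(T,(325,165,360,200),"contacts top",t,.0475)
brass(d["frame"],(180,120,245,225),"scene brass",d,p[2]+.011+.009)
R=np.array([np.cos(yaw),np.sin(yaw),0])
for x in(-.1,.028,.052,.1):print(x,px(d,p+R*x+[0,0,.011]))
crop(d,(170,110,250,220),5,"c4.png")
```

```text
[ 0.54445923 -0.21858257  0.12542384] [-3.14105685e+00  1.09955557e-03  4.49523726e-01]
1006 ((551.1287841796875, -215.17994689941406), (185.67774963378906, 75.5729751586914), 24.923484802246094)
contacts top [338.6 177.8] 16 [ 592.  -199.2   47.5]
contacts top [342.5 185.5] 14 [ 569.  -210.4   47.5]
scene brass [184.7 136.4] 59 [ 572.  -319.8  145.4]
scene brass [205.8 157.9] 17 [ 566.6 -202.3  145.4]
scene brass [200.6 163. ] 17 [ 588.4 -191.3  145.4]
scene brass [200.8 189.6] 8 [636.7 -97.7 145.4]
-0.1 [230.95561303 135.36651993]
0.028 [204.44196694 160.0687752 ]
0.052 [199.16363886 164.98649218]
0.1 [188.29201648 175.11537413]
```

View pics/c4.png

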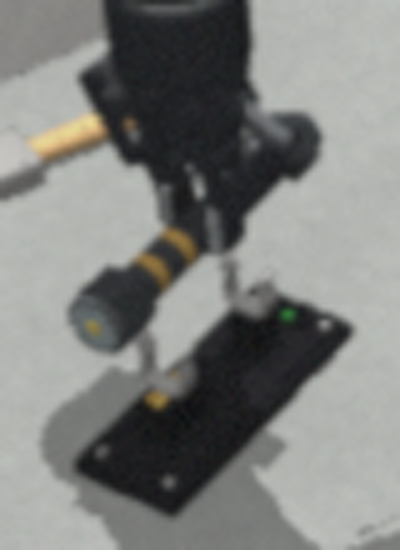

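Contacts, base outline and the rings seen in the scene camera agree to 1–2 mm. The seat is at about (544,-221.6), yaw 0.45. I'll shift sideways and descend to just above the lips.

Request:
{"api": "jog_arm", "payload": {"increments": "0 -3 -20 0 0 0 0; 0 0 -20 0 0 0 0; 0 0 -10 0 0 0 0; 0 0 0 0 0 0 0; 0 0 0 0 0 0 0"}}

```text
clock: 7.05
tool_pos: [0.5453, -0.2225, 0.0762]
tool_rot: [3.141, -0.0, 0.45]
wrist_force: [-0.1, -0.1, -2.3]
grip_width: 0.259
```

Run:
```python
from h import *
s=ctrl.state();p=s["tool_pos"];print(p,s["tool_rot"],s["wrist_force"])
d=cams.read_camera("scene");c=np.array([.5441,-.2216,0]);a=np.array([np.cos(.45),np.sin(.45),0])
print("contact pred",px(d,c+a*.052+[0,0,.0475]),"meas before 200.8 189.6")
for x in(.028,.052,.1):print(x,px(d,p+a*x+[0,0,.011]))
crop(d,(170,130,250,220),6.5,"c5.png")
```

```text
[ 0.54528115 -0.22247776  0.07615496] [ 3.14093065e+00 -4.27565452e-04  4.50447254e-01] [-0.066681   -0.07435671 -2.33097074]
contact pred [202.10562106 188.33377435] meas before 200.8 189.6
0.028 [205.26555521 172.94520084]
0.052 [200.12992088 177.86420076]
0.1 [189.55989635 187.98835418]
```

View pics/c5.png

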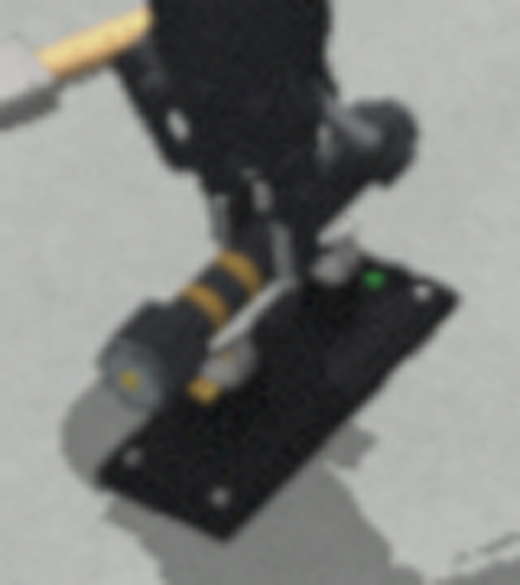

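Laterally the torch is about 1 mm off the clips. I'll correct that and press down slowly.

Request:
{"api": "jog_arm", "payload": {"increments": "-0.5 1 -5 0 0 0 0; 0 0 -5 0 0 0 0; 0 0 -3 0 0 0 0; 0 0 -3 0 0 0 0; 0 0 0 0 0 0 0", "grip_force": 100}}

```text
clock: 7.6
tool_pos: [0.5462, -0.2219, 0.0611]
tool_rot: [3.139, -0.003, 0.451]
wrist_force: [0.2, -0.1, 7.6]
grip_width: 0.251
```

Request:
{"api": "jog_arm", "payload": {"increments": "0 0 -3 0 0 0 0; 0 0 -3 0 0 0 0; 0 0 -2 0 0 0 0; 0 0 0 0 0 0 0"}}

```text
clock: 8.0
tool_pos: [0.5457, -0.2216, 0.0519]
tool_rot: [3.14, -0.002, 0.451]
wrist_force: [4.3, -2.5, 1.4]
grip_width: 0.253
```

Request:
{"api": "jog_arm", "payload": {"increments": "0 0 -2 0 0 0 0; 0 0 -1 0 0 0 0; 0 0 0 0 0 0 0; 0 0 0 0 0 0 0"}}

```text
clock: 8.4
tool_pos: [0.5449, -0.2219, 0.0487]
tool_rot: [3.14, -0.001, 0.45]
wrist_force: [3.6, -4.3, 3.8]
grip_width: 0.254
```

Request:
{"api": "jog_arm", "payload": {"increments": "0 0 -1 0 0 0 0; 0 0 -1 0 0 0 0; 0 0 0 0 0 0 0"}}

```text
clock: 8.7
tool_pos: [0.545, -0.2219, 0.0486]
tool_rot: [3.14, -0.001, 0.451]
wrist_force: [-3.5, -1.7, 19.8]
grip_width: 0.258
```

The tool stopped at TCP z 48.6 mm (about 49 expected) with 20 N, so the torch is bottomed on the saddles. Releasing and retreating.

Request:
{"api": "jog_arm", "payload": {"increments": "0 0 1 0 0 0 0; 0 0 0 0 0 0 0.7; 0 0 0 0 0 0 0.7; 0 0 0 0 0 0 0.7; 0 0 0 0 0 0 0.7; 0 0 0 0 0 0 0.7; 0 0 10 0 0 0 0.7; 0 0 30 0 0 0 0.7; 0 0 40 0 0 0 0.7; 0 0 40 0 0 0 0.7; -30 -10 30 0 0 0 0.7; -40 -20 20 0 0 0 0.7; -40 -40 0 0 0 0 0.7; -40 -50 0 0 0 0 0.7; -20 -50 0 0 0 0 0.7; 0 -50 0 0 0 0 0.7; 0 -50 0 0 0 0 0.7; 0 -50 0 0 0 0 0.7; 0 0 0 0 0 0 0.7; 0 0 0 0 0 0 0.7"}}

```text
clock: 10.7
tool_pos: [0.3882, -0.5231, 0.2168]
tool_rot: [-3.14, 0.001, 0.448]
wrist_force: [-0.2, 0.2, -0.1]
grip_width: 0.698
```

Run:
```python
from h import *
d=cams.read_camera("scene");e=cams.read_camera("top");c=np.array([.5441,-.2216,.06]);a=np.array([np.cos(.45),np.sin(.45),0])
for x in(-.1,.028,.052,.1):print(x,px(d,c+a*x).round(1),px(e,c+a*x).round(1))
def brass(f,roi,tag):
    x0,y0,x1,y1=roi;q=f[y0:y1,x0:x1].astype(int);n,l,st,c=cv2.connectedComponentsWithStats((q[:,:,0]-q[:,:,2]>45).astype(np.uint8))
    for k in range(1,n):
        if st[k,4]>3: print(tag,(c[k]+[x0,y0]).round(1),st[k,4])
brass(d["frame"],(180,145,245,225),"s");brass(e["frame"],(315,150,375,235),"t")
A=cv2.resize(d["frame"][140:220,170:250],(400,400),interpolation=cv2.INTER_CUBIC);b=cv2.resize(e["frame"][150:240,300:390],(400,400),interpolation=cv2.INTER_CUBIC)
cv2.imwrite("pics/c6.png",np.hstack([A,b])[:,:,::-1]);s=ctrl.state();print(s["clock"],s["tool_pos"],s["wrist_force"])
```

```text
-0.1 [232.2 155.4] [362.7 224.3]
0.028 [206.7 180.2] [342.9 184.9]
0.052 [201.7 185.1] [339.2 177.5]
0.1 [191.3 195.2] [331.8 162.9]
s [207.2 178. ] 22
s [201.8 182.8] 20
t [340.2 178. ] 28
t [343.7 185.5] 33
10.8 [ 0.38886361 -0.52165843  0.21771593] [-1.22313264  1.26322771 -0.282663  ]
```

View pics/c6.png

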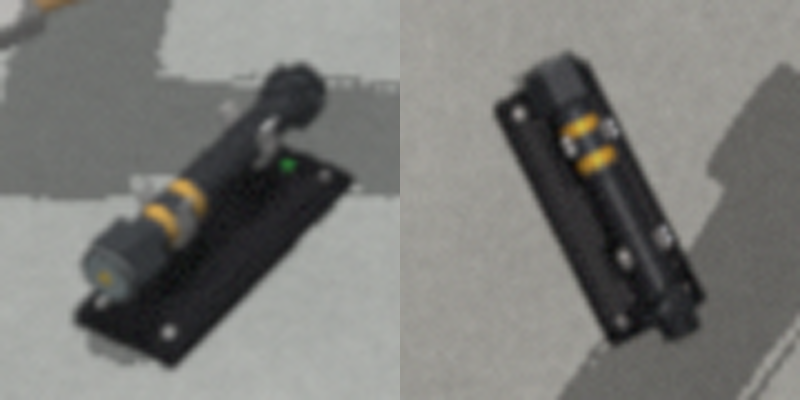

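Both cameras show the torch home in both clips. In the scene crop the lens centre is at (105,277) against a predicted (106,276), and the tail collar at (293,95) against (292,96). If the torch were still resting on the lips, these would be off by about 20 px. The rings sit either side of the front clip.

```bash
python3 -c "
from bench import ctrl
print(ctrl.hand_in())"
```

```text
the job is handed in; nothing more can be done
None
```

The torch is on its charger, in both clips, with the lamp end on the contact side and the two brass rings over the contacts. I handed the job in at about 11 s on the clock. No verdict was reported.

**What I did:** I gripped the grey torch at its middle, turned it to the cradle's direction and pressed it down slowly into the clips. I then opened the gripper and moved it well clear.

**Pressing:** The downward resistance rose, fell as the torch snapped in, then reached 20 N with the tool stopped at 48.6 mm. About 49 mm was expected for a seated torch.

**Last pictures:**
- **Ends:** the lens centre and tail collar lie within about 1 mm of where a seated torch should appear.
- **Rings:** in the top view they lie within about 2 mm lengthwise of the contacts. In the scene view they sit about 1 px (roughly 2–3 mm) off sideways or upwards. I put that down to calibration error.
- **Force after release:** the last wrist reading was about 1.3 N per axis with the gripper in free air. The reading a moment earlier was near zero, so this looks like the arm still settling.

**Not checked:** I did not re-measure the other objects after the move. The moves were planned clear of them and the newspaper, and no unexpected force showed in the readings I took.

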